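# Refill the spring pusher lane with boxed wax tablets

### The arm

A 6-joint arm with a two-finger parallel gripper is mounted at the origin on the work surface. World frame = base frame: x ahead of the robot, y to its left, z up, the work surface at z = 0. Lengths are in mm, angles in rad, forces in N, time in s.
With the tool pointing down it reaches from about 350 to 775 mm from the base axis. Payload 7.3 kg.
Tool frame: the origin (TCP) lies on the centre line of the jaws, within the pads' length; the fingertips stand 17 mm ahead of it and the grasp point (between the pads) lies 2 mm behind it; z points along the fingers, y is the line along which they close (so a half turn about z gives the same grasp; the last joint's range is limited). The gripper opens to 92 mm and grips with 3 to 60 N. Pads are 19 mm wide; open, the fingers measure 130 mm over their backs; the gripper's body (75 mm by 190 mm) begins 47 mm behind the grasp point.
Start: joints at [1.092, 0.342, 1.524, -0, 1.275, -0.146], TCP at [171.498, 496.217, 243.741] pointing down, gripper open.
Joint ranges: [-2.53, 2.53], [-0.77, 2.02], [0.04, 2.7], [-1, 4.14], [0.28, 2.66], [-3.11, 3.11]. Speed limits (rad/s): [2.57, 2.57, 3.14, 3.14, 3.14, 3.14].

### API

Orientations are given as [roll, pitch, yaw] about the fixed x, y, z axes, in that order (R = Rz(yaw) Ry(pitch) Rx(roll)).
In Python, from plant import bot gives the robot as it stands. The module is installed in compiled form; this text tells all that it offers.
- The arm moves only by the shell command python3 -m pendant 'ROWS'. ROWS is JSON, a list of rows, each a list of 3 entries, a list of its own where there are three numbers: the shift along the world's x, y, z as a fraction of full scale, then the turn, a rotation vector about the world's x, y, z as a fraction of full scale, then the opening, from -1 (shut) to 1 (fully open), so that 0 is half open. In form: [[[tx, ty, tz], [rx, ry, rz], claw], ...]. A call has exactly 10 rows; each row shifts and turns the commanded pose from where the row before left it; what a row does not reach is not made up. Full scale, the value 1, is 30 mm for a shift and 0.12 rad for a turn. A row lasts 1/12 s, in which the tool goes at most 41.7 mm and 7.16 degrees, less where a joint would pass 70% of its speed; a pose out of reach is approached as far as the arm can. A call with a number of a shift or a turn outside -1 to 1 is refused whole. A call with a gripper value outside its range is refused whole. The fingers move at their own pace and stop on an object; the grip force is fixed at half the most. Time passes only in rows, so rows that do not move let the fingers close, or fill a call up. It gives the time, the measured TCP pose, the force, the opening and the grip force at its end, in the units of the state.
- bot.get_obs(): the state, without advancing time (a new reading comes with each control period).
- bot.capture(name): name is "side" or "top" or "wrist"; returns the picture (400x640x3 uint8, blue, green, red); there is no depth.
- bot.camera_params(name): a dict with "fovy" (degrees; the focal length in pixels is half the picture's height over the tangent of half this angle, whatever the lens; pixels are square), "cx", "cy" (the principal point, pixels), "camera_from_world" (4x4, takes a point from world to camera coordinates). Camera axes: x right, y down, z forward; pixel columns grow to the right and rows downward; lengths in mm; the calibration is good to about 2 mm. A picture is of the moment at which its call begins: read the wrist's pose just before it. camera_params takes no time and is no camera call; for the wrist camera it gives the pose at the moment of the call.
- bot.close_job(): hands the job in; it is judged then, once.
The state is a dict: "time": time; "joint_positions": joint angles; "dq": joint speeds; "tau": joint torques, N m; "tool_pos": TCP position; "tcp_rot": TCP orientation; "contact_force": force on the tool from outside, world axes, zero at the start; "moment": the same for the moment, N m; "grip_width": finger opening in mm; "finger_force": force on a finger pad.
Only numpy, scipy, OpenCV 4.12 (cv2) and the standard library are available. Lean on these libraries where they do the work, as an engineer would, in place of code of your own. Each camera call takes 0.05 s, during which the arm holds its last target. There are 200 camera calls.

### The job

Refill the spring-loaded pusher lane on the display board, whose exact place along the board you must find by feel or sight: take the two pink boxes from the cardboard supply tray and load them one at a time at the front, each time pressing the row back on its spring and working the new box down behind the retaining lips until it stands upright, fully down on the lane's floor and in line with the row. Leave the mint-green box and everything else on the table where it stands.

Things in the scene. Friction and masses are not known exactly. Their poses are not given: they have to be found in the camera images.
- display: wooden display board fixed to the table, 190 by 190 mm, 12 mm thick; origin at the centre of its underside; its front, -x, faces the robot. On it, parallel to its x axis, stands one dark steel pusher lane holding a row of three pink boxes. The lane is clipped on at any place sideways: its middle lies up to 30 mm left or right of the board's centre line; where is not reported, it must be felt or seen
- lane_floor (a point): point over the board's origin at the height of the lane's floor, 16 mm above the table (on the board's centre line, not the lane's). The lane: 170 mm long, its middle level with this point in x; 53 mm wide outside, 47 mm inside; flat vertical side walls 3 mm thick, tops 76 mm above the table; a seated box stands 6 mm proud of them. It is rigid and does not shift when touched
- lip_line (a point): point on the board's centre line, in the plane of the rear faces of the lane's two retaining lips (82 mm before the origin), at the height of their tops, 46 mm above the table. The lips are fixed upright flanges 3 mm thick, turned in 11 mm from each side wall; open above. Over them (50 to 76 mm up) the wall ends flare out to 97 mm before the origin, 56 mm apart inside there, to guide a box in
- pusher (a joint): how far the white spring pusher plate behind the row (its top 66 mm above the table) has been pressed back, m: 0 at the start, 0.022 more per box added, stop at 0.058. It presses the row forward, against the lips, with 4 N at 0, 5.5 N at 0.05, so a half-lowered box that is let go is usually pinched part-way (friction about 0.6) and must be pressed home
- pink_a: pink box of wax tablets to load, with a white band and a small round white seal on top, stands upright in the cardboard supply tray, 22 mm thick (its x), 44 mm wide (its y), 66 mm tall (z); origin at the centre of its underside; 60 g or so
- pink_b: the other pink box to load, the same; either may go first
- mint: mint-green box of the same size among them, not to be moved
- supply: open cardboard supply tray, fixed, 160 mm (x) by 76 mm (y), walls 22 mm tall, floor 3 mm thick; origin at the centre of its underside; the three boxes stand in it one behind another along x, about 47 mm apart, broad faces roughly across x
- paper_cup: white paper cup, 74 mm across, 85 mm tall; origin at the centre of its underside; a bystander
- bowl: green plastic mixing bowl, 104 mm across, 50 mm tall; origin at the centre of its underside; a bystander
- oil_a: small amber oil bottle with black cap, 26 mm across, 66 mm tall; origin at the centre of its underside; a bystander
- oil_b: a second amber oil bottle, the same; origin at the centre of its underside; a bystander
- candle: peach-coloured pillar candle, 58 mm across, 62 mm tall; origin at the centre of its underside; a bystander
- tealight: tealight in an aluminium cup, 38 mm across, 15 mm tall; origin at the centre of its underside; a bystander
Things that resemble listed ones, but are neither listed nor needed, are in the scene too. Leave any blue look-alike of the pink_b alone. Leave any blue look-alike of the pink_a alone.

How it is judged:
By the outcome, as a careful person would: the job done as asked, in the order asked, and still so for the second after the job is handed in, with the robot touching nothing.
It also fails if it takes over 72 s, if anything falls off the work surface, if the arm or the gripper's body presses on something with over 40 N, if the wrist force passes 120 N, or if a joint passes its speed limit or range.

## Working session

There is one attempt and no reset: what is moved stays moved. The work goes in short steps, Python scripts to look and compute and a shell command to move; the robot and the scene stay as the last step left them, time stands still between calls to the robot, and variables do not carry over. Pictures are saved under pics/ and viewed, at most 12 in all, crops included, and the job is handed in when it is done.

```bash
mkdir -p pics
python3 - <<'E'
from plant import bot
import cv2,json
o=bot.get_obs();print(o)
for n in("top","side"):
    im=bot.capture(n);cv2.imwrite(f"pics/{n}0.png",im)
    p=bot.camera_params(n);print(n,p)
E
```

```text
{'time': 0.0, 'joint_positions': array([ 1.09198984e+00,  3.42752416e-01,  1.52503561e+00, -1.58315157e-05,
        1.27537874e+00, -1.45972261e-01]), 'dq': array([ 5.10113252e-04,  2.79630551e-04,  3.17759746e-04, -2.15345916e-04,
       -4.16151087e-05, -2.93192415e-04]), 'tau': array([-5.28622677e-04, -4.31251752e+01, -2.44213057e+01,  7.18204002e-02,
        5.62207494e-02, -1.15008074e-04]), 'tool_pos': array([171.32027395, 495.85401446, 243.02303831]), 'tcp_rot': array([-3.14003309e+00, -2.13983206e-04,  2.80876288e+00]), 'contact_force': array([-0.26019553,  0.5919624 ,  0.56032029]), 'moment': array([0.01685368, 0.01822335, 0.00394677]), 'finger_force': 0.0, 'grip_width': 92.12933249658367}
top {'fovy': 52.82152666935711, 'cx': 323.9699664563679, 'cy': 199.26791707541148, 'camera_from_world': array([[-1.93994031e-02, -9.99331136e-01, -3.09990908e-02,
         1.00097226e+01],
       [-9.87186960e-01,  2.40568495e-02, -1.57744011e-01,
         5.66576271e+02],
       [ 1.58384243e-01,  2.75417586e-02, -9.86993355e-01,
         1.06430415e+03],
       [ 0.00000000e+00,  0.00000000e+00,  0.00000000e+00,
         1.00000000e+00]])}
side {'fovy': 55.36671014662548, 'cx': 317.65330008225607, 'cy': 196.646321942551, 'camera_from_world': array([[ 7.62463939e-01, -6.47026929e-01,  2.21258348e-03,
        -4.29907828e+02],
       [-4.35452463e-01, -5.15665441e-01, -7.37882312e-01,
         2.64050266e+02],
       [ 4.78570679e-01,  5.61645179e-01, -6.74925773e-01,
         8.48206239e+02],
       [ 0.00000000e+00,  0.00000000e+00,  0.00000000e+00,
         1.00000000e+00]])}
```

View pics/top0.png

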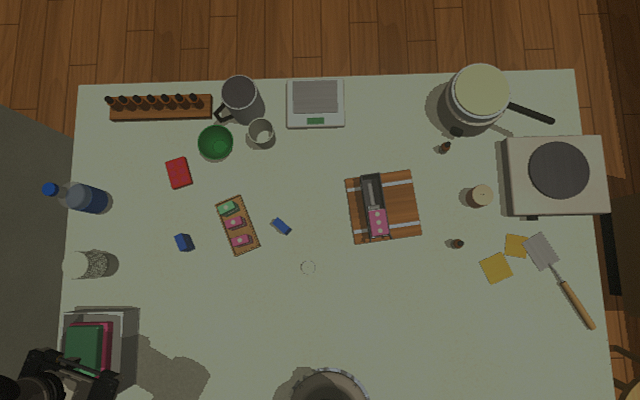

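View pics/side0.png

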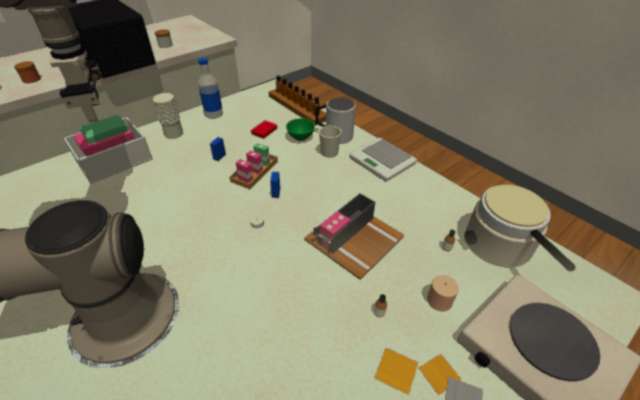

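Top view: tray at about (237,225) with mint at (228,207) and pinks at (233,222) and (241,240). The board is at about (383,206), with the lane's pink row at (377,222). There are blue look-alikes at (183,242) and (282,226).

```bash
cat > h.py <<'E'
from plant import bot
import cv2, numpy as np
def ray(p,px,z,H=400):
    f=H/2/np.tan(np.radians(p["fovy"])/2); T=p["camera_from_world"]; R=T[:3,:3]; c=-R.T@T[:3,3]
    d=R.T@np.array([(px[0]-p["cx"])/f,(px[1]-p["cy"])/f,1]); return c+d*(z-c[2])/d[2]
def proj(p,P):
    f=200/np.tan(np.radians(p["fovy"])/2); T=p["camera_from_world"]; q=T[:3,:3]@np.array(P,float)+T[:3,3]
    return np.array([p["cx"]+f*q[0]/q[2],p["cy"]+f*q[1]/q[2]])
def blobs(im,lo,hi,amin=30):
    m=cv2.inRange(cv2.cvtColor(im,cv2.COLOR_BGR2HSV),np.array(lo),np.array(hi))
    cs,_=cv2.findContours(m,cv2.RETR_EXTERNAL,cv2.CHAIN_APPROX_NONE)
    return m,[c for c in cs if cv2.contourArea(c)>amin]
def st():
    o=bot.get_obs(); print("t %.2f"%o["time"],"tcp",o["tool_pos"].round(1),"rpy",o["tcp_rot"].round(3),"F",o["contact_force"].round(1),"w %.1f f %.1f"%(o["grip_width"],o["finger_force"]))
E
python3 - <<'E'
from h import *
p=bot.camera_params("top")
for n,px,z in[("mint",(228,207),67),("p1",(233,222),67),("p2",(241,240),67),("bluebox",(282,226),30),("row",(377,222),82),("rowfront",(377,237),80),("laneback",(371,175),76)]:
    print(n,ray(p,px,z).round())
for c in[(345,179),(411,170),(421,237),(356,244)]: print("corner",ray(p,c,12).round())
p=bot.camera_params("wrist");o=bot.get_obs();T=p["camera_from_world"];print(p["fovy"],p["cx"],p["cy"],(-T[:3,:3].T@T[:3,3]).round(),T[:3,:3].round(2))
E
```

```text
mint [548. 258.  67.]
p1 [507. 243.  67.]
p2 [458. 221.  67.]
bluebox [497. 116.  30.]
row [ 497. -142.   82.]
rowfront [ 458. -140.   80.]
laneback [ 625. -131.   76.]
corner [629. -63.  12.]
corner [ 650. -251.   12.]
corner [ 459. -269.   12.]
corner [444. -88.  12.]
67.97603576753762 318.269185206291 198.80242726020415 [ 99. 521. 384.] [[ 0.33  0.95 -0.  ]
 [ 0.91 -0.31  0.28]
 [ 0.26 -0.09 -0.96]]
```

```bash
python3 -m pendant '[[[1,-0.7,0],[0,0,0.6],1],[[1,-0.7,0],[0,0,0.6],1],[[1,-0.7,0],[0,0,0.6],1],[[1,-0.7,0],[0,0,0.6],1],[[1,-0.7,0],[0,0,0.6],1],[[1,-0.7,0],[0,0,0.6],1],[[1,-0.7,0],[0,0,0.6],1],[[1,-0.7,0],[0,0,0.6],1],[[1,-0.7,0],[0,0,0.6],1],[[1,-0.7,0],[0,0,0.6],1]]'
python3 -m pendant '[[[0.5,-0.6,-0.3],[0,0,0],1],[[0.4,-0.6,-0.3],[0,0,0],1],[[0,-0.2,-0.3],[0,0,0],1],[[0,0,-0.3],[0,0,0],1],[[0,0,0],[0,0,0],1],[[0,0,0],[0,0,0],1],[[0,0,0],[0,0,0],1],[[0,0,0],[0,0,0],1],[[0,0,0],[0,0,0],1],[[0,0,0],[0,0,0],1]]'
python3 - <<'E'
from h import *
st();p=bot.camera_params("wrist");im=bot.capture("wrist");cv2.imwrite("pics/w1.png",im);np.save("w1.npy",im)
m,cs=blobs(im,(145,80,60),(179,255,255),200)
for c in cs:
    r=cv2.minAreaRect(c);print(r,cv2.contourArea(c))
E
```

```text
time: 0.93
tool_pos: [472.6, 284.8, 243.4]
tcp_rot: [3.141, -0.001, -2.751]
contact_force: [0.2, 0.9, -0.2]
grip_width: 92.0
finger_force: 0.0
time: 1.77
tool_pos: [498.4, 244.8, 208.2]
tcp_rot: [3.142, 0.001, -2.754]
contact_force: [-0.1, -0.6, -0.3]
grip_width: 92.0
finger_force: 0.0
t 1.77 tcp [498.4 244.8 208.2] rpy [ 3.142e+00  1.000e-03 -2.754e+00] F [-0.1 -0.6 -0.3] w 92.0 f 0.0
((315.4713439941406, 196.81556701660156), (44.543582916259766, 27.613401412963867), 5.194429397583008) 1137.0
((316.25592041015625, 145.82423400878906), (47.20386505126953, 25.52981185913086), 6.709836959838867) 1113.5
```

View pics/w1.png

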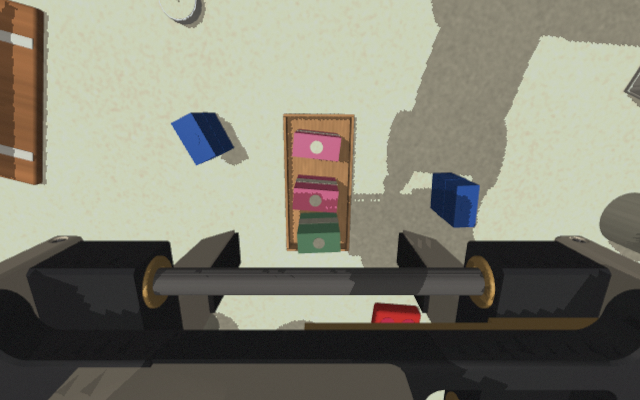

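Wrist view: pink boxes have seals at (316,147) and (316,200), and mint's is at (319,243). Blue look-alikes stand clear at both sides.

Run:
```python
from h import *
p=bot.camera_params("wrist");im=np.load("w1.npy")
hsv=cv2.cvtColor(im,cv2.COLOR_BGR2HSV)
for (x,y) in[(300,147),(300,132),(300,203),(300,183),(316,147),(316,200)]: print((x,y),hsv[y,x])
v=hsv.copy()
for name,y0,y1,vmin in[("front",120,170,190),("mid",172,218,130)]:
    m=cv2.inRange(hsv,np.array((140,60,vmin)),np.array((179,255,255)));m[:y0]=0;m[y1:]=0
    pts=cv2.findNonZero(m);r=cv2.minAreaRect(pts);b=cv2.boxPoints(r)
    W=np.array([ray(p,q,69)for q in b]);print(name,r);print(W.round(1).tolist(),W.mean(0).round(1))
for s in[(316,147),(316,200),(319,243)]: print(s,ray(p,s,69).round(1))
```

```text
(300, 147) [169 115 198]
(300, 132) [174 131 107]
(300, 203) [173 138 148]
(300, 183) [172 141 105]
(316, 147) [ 34  34 207]
(316, 200) [ 24  39 132]
front ((315.68902587890625, 146.7987823486328), (45.93952178955078, 22.638463973999023), 6.34019136428833)
[[473.5, 208.3, 69.0], [453.3, 203.1, 69.0], [441.6, 243.9, 69.0], [461.7, 250.0, 69.0]] [457.5 226.3  69. ]
mid ((315.25, 199.74998474121094), (44.637367248535156, 21.551715850830078), 4.39870548248291)
[[522.7, 227.6, 69.0], [501.5, 221.2, 69.0], [488.4, 262.6, 69.0], [509.3, 269.8, 69.0]] [505.5 245.3  69. ]
(316, 147) [457.5 226.6  69. ]
(316, 200) [505.3 246.   69. ]
(319, 243) [546.8 266.2  69. ]
```

```bash
python3 -m pendant '[[[-0.34,-0.153,-0.5],[0,0,-0.25],1],[[-0.34,-0.153,-0.5],[0,0,-0.25],1],[[-0.34,-0.153,-0.5],[0,0,-0.25],1],[[-0.34,-0.153,-0.5],[0,0,-0.15],1],[[0,0,-0.8],[0,0,0],1],[[0,0,-0.8],[0,0,0],1],[[0,0,-0.8],[0,0,0],1],[[0,0,-0.2],[0,0,0],1],[[0,0,0],[0,0,0],1],[[0,0,0],[0,0,0],1]]'
python3 -c "
from h import *
st();cv2.imwrite('pics/w2.png',bot.capture('wrist'))"
```

```text
time: 2.65
tool_pos: [458.2, 226.1, 70.4]
tcp_rot: [3.141, 0.001, -2.862]
contact_force: [0.2, 0.5, -0.1]
grip_width: 91.8
finger_force: 0.0
t 2.65 tcp [458.2 226.1  70.4] rpy [ 3.141e+00  1.000e-03 -2.862e+00] F [ 0.2  0.5 -0.1] w 91.8 f 0.0
```

View pics/w2.png

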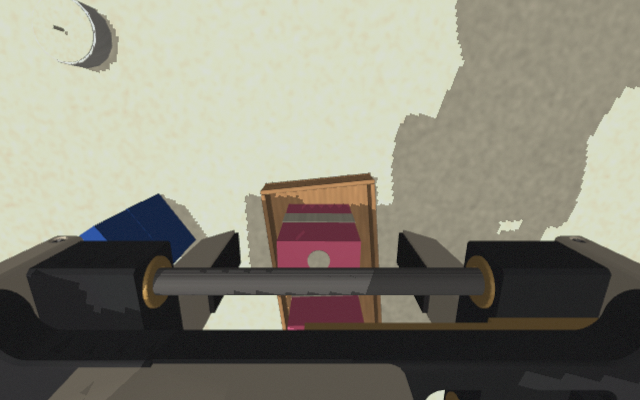

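The box stands between the fingers, seal at (318,260); the blue look-alike at left is clear. Grip and lift.

```bash
python3 -m pendant '[[[0,0,0],[0,0,0],-1],[[0,0,0],[0,0,0],-1],[[0,0,0],[0,0,0],-1],[[0,0,0],[0,0,0],-1],[[0,0,0],[0,0,0],-1],[[0,0,0],[0,0,0],-1],[[0,0,0.3],[0,0,0],-1],[[0,0,0.8],[0,0,0],-1],[[0,0,0.9],[0,0,0],-1],[[0,0,0.9],[0,0,0],-1]]'
python3 -c "
from h import *
p=bot.camera_params('top');im=bot.capture('top')
c=im[150:260,330:440];cv2.imwrite('pics/d.png',cv2.resize(c,None,fx=5,fy=5,interpolation=cv2.INTER_CUBIC))"
```

```text
time: 3.53
tool_pos: [457.3, 225.7, 158.1]
tcp_rot: [3.142, -0.001, -2.862]
contact_force: [1.0, 0.6, 0.6]
grip_width: 29.6
finger_force: 0.0
```

View pics/d.png

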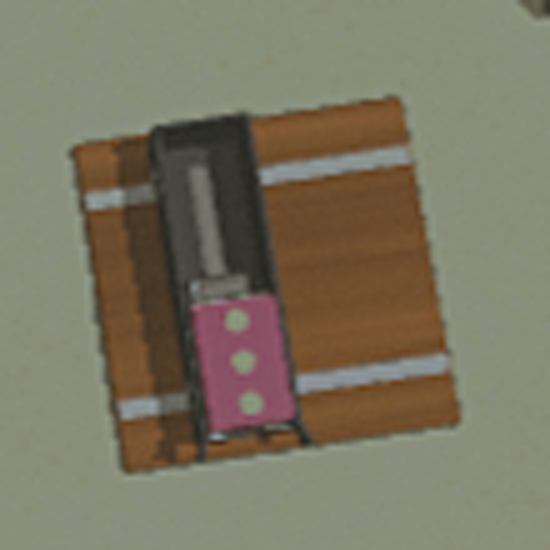

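The crop shows the lane with the row's seals at about (250,402), (243,361), (236,320), running at a small yaw. But the opening of 29.6 mm with no grip force means the fingers closed too slowly and slipped off before gripping; I'll look at it.

Run:
```python
from h import *
st();im=bot.capture('wrist');cv2.imwrite('pics/w3.png',im);p=bot.camera_params("wrist")
pt=bot.camera_params('top')
s=[ray(pt,(330+x/5-.4,150+y/5-.4),82) for x,y in[(250,402),(243,361),(236,320)]];print(np.round(s,1))
```

```text
t 3.58 tcp [460.  226.7 163.6] rpy [ 3.141  0.008 -2.862] F [1.5 1.2 3.9] w 25.7 f 0.0
[[ 475.7 -147.5   82. ]
 [ 497.3 -144.8   82. ]
 [ 519.1 -142.    82. ]]
```

View pics/w3.png

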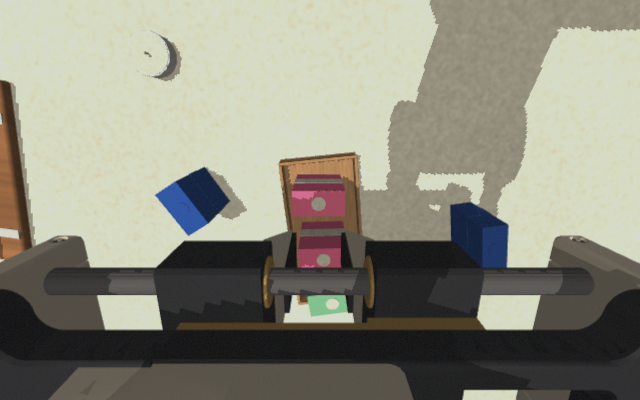

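Both pinks still stand upright in the tray (front seal at (318,203)), so the fingers just need about 0.7 s to close. Reopen, remeasure, retry.

```bash
python3 - <<'E'
from h import *
im=cv2.imread('pics/w3.png');p=bot.camera_params("wrist");hsv=cv2.cvtColor(im,cv2.COLOR_BGR2HSV)
print(hsv[205,300],hsv[185,300])
m=cv2.inRange(hsv,np.array((140,60,125)),np.array((179,255,255)));m[:170]=0;m[225:]=0
r=cv2.minAreaRect(cv2.findNonZero(m));W=np.array([ray(p,q,69)for q in cv2.boxPoints(r)]);print(r,W.round(1).tolist(),W.mean(0).round(1),ray(p,(318,203),69).round(1));st()
E
python3 -m pendant '[[[0,0,0],[0,0,0],1],[[0,0,0],[0,0,0],1],[[0,0,0],[0,0,0],1],[[0,0,0],[0,0,0],1],[[0,0,0],[0,0,0],1],[[0,0,0],[0,0,0],1],[[0,0,0],[0,0,0],1],[[0,0,0],[0,0,0],1],[[0,0,0],[0,0,0],1],[[0,0,0],[0,0,0],1]]'
```

```text
[173 139 156] [173 141 110]
((318.5, 195.0), (53.0, 40.0), 0.0) [[472.3, 208.3, 69.0], [439.5, 199.8, 69.0], [427.8, 240.5, 69.0], [460.2, 250.7, 69.0]] [450.  224.9  69. ] [456.3 226.2  69. ]
t 3.63 tcp [460.1 226.7 161.5] rpy [ 3.141  0.009 -2.862] F [0.7 0.3 0.2] w 22.0 f 0.0
time: 4.47
tool_pos: [457.7, 225.8, 156.7]
tcp_rot: [3.141, -0.0, -2.862]
contact_force: [1.0, 0.3, 1.0]
grip_width: 83.7
finger_force: 0.0
```

```bash
python3 -m pendant '[[[-0.03,0.01,-0.8],[0,0,0],1],[[0,0,-0.8],[0,0,0],1],[[0,0,-0.8],[0,0,0],1],[[0,0,-0.5],[0,0,0],1],[[0,0,0],[0,0,0],1],[[0,0,0],[0,0,0],-1],[[0,0,0],[0,0,0],-1],[[0,0,0],[0,0,0],-1],[[0,0,0],[0,0,0],-1],[[0,0,0],[0,0,0],-1]]'
python3 -m pendant '[[[0,0,0],[0,0,0],-1],[[0,0,0],[0,0,0],-1],[[0,0,0],[0,0,0],-1],[[0,0,0],[0,0,0],-1],[[0,0,0],[0,0,0],-1],[[0,0,0.2],[0,0,0],-1],[[0,0,0.5],[0,0,0],-1],[[0,0,0.7],[0,0,0],-1],[[0,0,0.8],[0,0,0],-1],[[0,0,0.8],[0,0,0],-1]]'
```

```text
time: 5.3
tool_pos: [457.3, 226.3, 70.6]
tcp_rot: [3.141, 0.002, -2.862]
contact_force: [0.3, 0.4, -0.0]
grip_width: 63.2
finger_force: 0.0
time: 6.13
tool_pos: [456.4, 226.0, 160.7]
tcp_rot: [3.142, -0.001, -2.862]
contact_force: [0.8, -0.2, -0.2]
grip_width: 43.8
finger_force: 30.0
```

```bash
python3 -m pendant '[[[0.2,-0.9,0.1],[0,0,-0.15],-1],[[0.2,-0.95,0.1],[0,0,-0.15],-1],[[0.2,-0.95,0.1],[0,0,-0.15],-1],[[0.2,-0.95,0.1],[0,0,-0.15],-1],[[0.2,-0.95,0.1],[0,0,-0.15],-1],[[0.2,-0.95,0.1],[0,0,-0.15],-1],[[0.2,-0.95,0.1],[0,0,-0.15],-1],[[0.2,-0.95,0.1],[0,0,-0.15],-1],[[0.2,-0.95,0.1],[0,0,-0.15],-1],[[0.2,-0.95,0.1],[0,0,-0.15],-1]]'
python3 -m pendant '[[[0.2,-0.9,0],[0,0,0],-1],[[0.2,-0.9,0],[0,0,0],-1],[[0.1,-0.7,0],[0,0,0],-1],[[0,-0.4,0],[0,0,0],-1],[[0,0,0],[0,0,0],-1],[[0,0,0],[0,0,0],-1],[[0,0,0],[0,0,0],-1],[[0,0,0],[0,0,0],-1],[[0,0,0],[0,0,0],-1],[[0,0,0],[0,0,0],-1]]'
python3 - <<'E'
from h import *
st();im=bot.capture('wrist');cv2.imwrite('pics/w4.png',im)
pt=bot.camera_params('top')
C=[ray(pt,(330+x/5-.4,150+y/5-.4),12) for x,y in[(75,145),(400,97),(460,425),(125,470)]];C=np.array(C);print(C.round(1),C.mean(0))
for a,b in[(3,0),(2,1)]: d=C[b]-C[a];print(np.arctan2(d[1],d[0]),np.hypot(*d[:2]))
for a,b in[(2,3),(1,0)]: d=C[b]-C[a];print(np.arctan2(-d[0],d[1]),np.hypot(*d[:2]))
E
```

```text
time: 6.97
tool_pos: [516.7, -58.8, 190.2]
tcp_rot: [3.141, -0.0, -3.043]
contact_force: [0.2, -0.1, -0.8]
grip_width: 43.8
finger_force: 30.0
time: 7.8
tool_pos: [531.8, -143.4, 189.9]
tcp_rot: [3.141, 0.0, -3.041]
contact_force: [-0.1, 0.1, -1.2]
grip_width: 43.7
finger_force: 30.0
t 7.80 tcp [ 531.8 -143.4  189.9] rpy [ 3.141  0.    -3.041] F [-0.1  0.1 -1.2] w 43.7 f 30.0
[[ 630.3  -61.6   12. ]
 [ 653.5 -247.6   12. ]
 [ 466.  -270.8   12. ]
 [ 445.   -84.3   12. ]] [ 548.69365836 -166.05845325   12.        ]
0.12193219213538747 186.7223348893954
0.12345987596339579 188.93071044217825
0.11202869546572283 187.7105577440127
0.12379542840093338 187.41305160165626
```

View pics/w4.png

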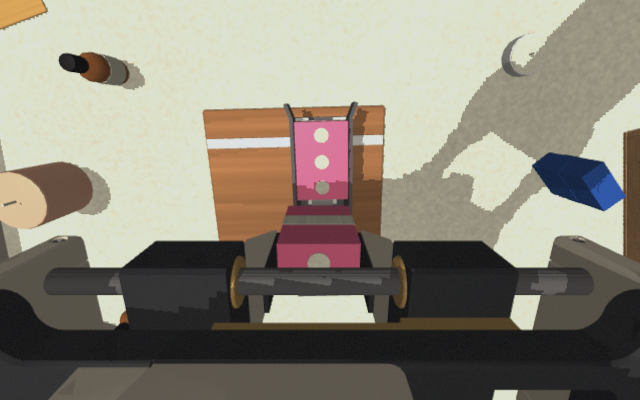

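Wrist view: row seals at (321,135), (322,162) and (322,188). The row's front edge is at row 122 (columns 296–347), flare tips are at (288,105) and (354,105), and the held box seal is at (318,261).

Run:
```python
from h import *
im=cv2.imread('pics/w4.png');p=bot.camera_params("wrist");hsv=cv2.cvtColor(im,cv2.COLOR_BGR2HSV)
m=cv2.inRange(hsv,np.array((140,60,170)),np.array((179,255,255)));m[:110]=0;m[182:]=0
r=cv2.minAreaRect(cv2.findNonZero(m));print(r);ys=range(126,180,6)
L=[];R=[]
for y in ys:
    x=np.flatnonzero(m[y,270:370])+270;L.append((x.min()-.5,y));R.append((x.max()+.5,y))
for s in(L,R):
    W=np.array([ray(p,q,82) for q in s]);k=np.polyfit(W[:,0],W[:,1],1);print("edge yaw",np.arctan(k[0]),"y at 480",np.polyval(k,480))
for x in range(300,346,10):
    y=np.flatnonzero(m[:,x]).min()-.5;print("front",ray(p,(x,y),82).round(1))
sm=cv2.inRange(hsv,np.array((0,0,110)),np.array((60,70,255)))
for (x,y) in[(321,135),(322,162),(322,188),(318,261)]:
    z=82 if y<200 else 188.3
    w=np.zeros_like(sm);w[y-9:y+10,x-11:x+12]=sm[y-9:y+10,x-11:x+12] if y<200 else 0
    q=cv2.findNonZero(w);q=(x,y) if q is None else q[:,0].mean(0)
    print("seal",q,ray(p,q,z).round(1))
```

```text
((320.5, 151.0), (60.0, 53.0), 90.0)
edge yaw 0.11767653858832444 y at 480 -167.5270059268404
edge yaw 0.1277539095436656 y at 480 -123.7200279690433
front [ 464.6 -164.5   82. ]
front [ 463.8 -156.4   82. ]
front [ 463.  -148.4   82. ]
front [ 461.4 -140.4   82. ]
front [ 460.6 -132.3   82. ]
seal [320.92 135.  ] [ 473.5 -146.5   82. ]
seal [321.5   161.625] [ 495.3 -143.8   82. ]
seal [321.94482759 187.00689655] [ 517.2 -141.1   82. ]
seal (318, 261) [ 531.5 -143.2  188.3]
```

```bash
python3 -m pendant '[[[-0.62,-0.05,0],[0,0,0.16],-1],[[-0.62,-0.05,0],[0,0,0],-1],[[-0.62,-0.05,0],[0,0,0],-1],[[-0.62,-0.05,-0.3],[0,0,0],-1],[[-0.62,-0.05,-0.4],[0,0,0],-1],[[0,0,-0.6],[0,0,0],-1],[[0,0,-0.6],[0,0,0],-1],[[0,0,-0.4],[0,0,0],-1],[[0,0,0],[0,0,0],-1],[[0,0,0],[0,0,0],-1]]'
python3 - <<'E'
from h import *
o=bot.get_obs();st();u=np.array([.9928,.1197]);n=np.array([-.1197,.9928]);d=o["tool_pos"][:2]-[463.3,-147.5];print("along",d@u,"across",d@n,"yaw",o["tcp_rot"][2]+np.pi)
E
```

```text
time: 8.68
tool_pos: [438.7, -151.6, 120.7]
tcp_rot: [3.141, -0.001, -3.023]
contact_force: [0.3, -0.0, -0.7]
grip_width: 43.7
finger_force: 30.0
t 8.68 tcp [ 438.7 -151.6  120.7] rpy [ 3.141e+00 -1.000e-03 -3.023e+00] F [ 0.3 -0.  -0.7] w 43.7 f 30.0
along -24.916404188845792 across -1.1150136558413954 yaw 0.11868085771234194
```

```bash
python3 -m pendant '[[[0.15,0.057,-0.1],[0,0,0.01],-1],[[0.16,0.02,-0.03],[0,0,0],-1],[[0.16,0.02,0],[0,0,0],-1],[[0.16,0.02,0],[0,0,0],-1],[[0,0,0],[0,0,0],-1],[[0.16,0.02,0],[0,0,0],-1],[[0.16,0.02,0],[0,0,0],-1],[[0,0,0],[0,0,0],-1],[[0,0,0],[0,0,0],-1],[[0,0,0],[0,0,0],-1]]'
python3 - <<'E'
from h import *
o=bot.get_obs();st();u=np.array([.9928,.1197]);n=np.array([-.1197,.9928]);d=o["tool_pos"][:2]-[463.3,-147.5];print("along",d@u,"across",d@n,"yaw",o["tcp_rot"][2]+np.pi)
E
```

```text
time: 9.52
tool_pos: [467.0, -147.0, 116.8]
tcp_rot: [3.141, -0.001, -3.022]
contact_force: [-3.3, -0.1, -0.4]
grip_width: 43.7
finger_force: 30.0
t 9.52 tcp [ 467.  -147.   116.8] rpy [ 3.141e+00 -1.000e-03 -3.022e+00] F [-3.3 -0.1 -0.4] w 43.7 f 30.0
along 3.744032812833176 across 0.09952113323398952 yaw 0.11976319035957994
```

```bash
python3 -m pendant '[[[0.11,0.013,0],[0,0,0],-1],[[0.11,0.013,0],[0,0,0],-1],[[0.11,0.013,0],[0,0,0],-1],[[0,0,0],[0,0,0],-1],[[0,0,0],[0,0,0],-1],[[0,0,0],[0,0,0],-1],[[0,0,0],[0,0,0],-1],[[0,0,0],[0,0,0],-1],[[0,0,0],[0,0,0],-1],[[0,0,0],[0,0,0],-1]]'
python3 - <<'E'
from h import *
o=bot.get_obs();st();u=np.array([.9928,.1197]);n=np.array([-.1197,.9928]);d=o["tool_pos"][:2]-[463.3,-147.5];print("along",d@u,"across",d@n,"yaw",o["tcp_rot"][2]+np.pi)
im=bot.capture('wrist')[110:330,190:450];cv2.imwrite('pics/w5.png',cv2.resize(im,None,fx=2.7,fy=2.7))
E
```

```text
time: 10.35
tool_pos: [476.9, -145.9, 116.7]
tcp_rot: [3.141, -0.001, -3.022]
contact_force: [-4.9, 0.7, 0.2]
grip_width: 43.6
finger_force: 30.0
t 10.35 tcp [ 476.9 -145.9  116.7] rpy [ 3.141e+00 -1.000e-03 -3.022e+00] F [-4.9  0.7  0.2] w 43.6 f 30.0
along 13.67542506711698 across 0.011882101197209798 yaw 0.11959451257891995
```

View pics/w5.png

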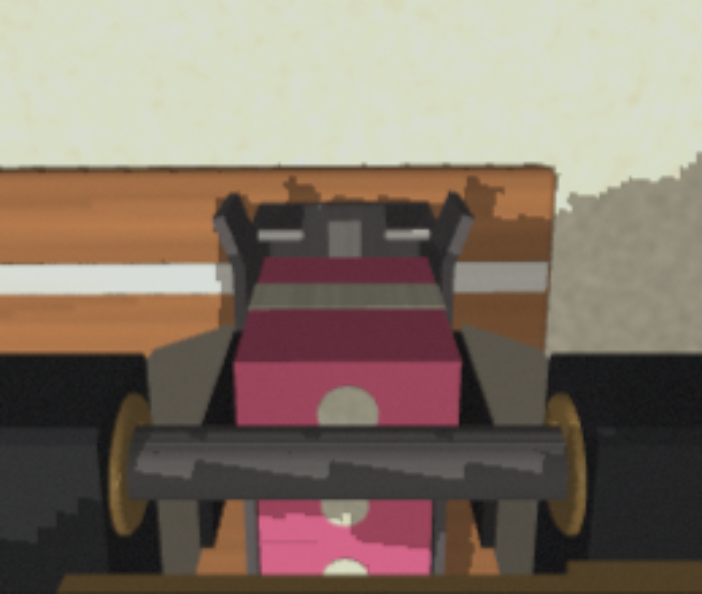

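The box sits centred between the flares. Its bottom front edge is at crop row 258, just behind the lip tops at row 235. I'll check the clearance numerically.

Run:
```python
from h import *
p=bot.camera_params("wrist");u=np.array([.9928,.1197]);n=np.array([-.1197,.9928])
for nm,(x,y),z in[("bottom front L",(264,258),49.1),("bottom front R",(434,258),49.1),("top front L",(236,362),115.1),("top front R",(460,362),115.1),("lip rear L",(280,241),46),("lip rear R",(405,241),46)]:
    d=ray(p,(190+x/2.7,110+y/2.7),z)[:2]-[463.3,-147.5];print(nm,(d@u).round(1),(d@n).round(1))
```

```text
bottom front L 3.3 -21.7
bottom front R 3.4 24.7
top front L 3.6 -20.7
top front R 3.6 22.7
lip rear L -0.6 -17.5
lip rear R -0.6 16.9
```

```bash
python3 -m pendant '[[[0,0,-0.1],[0,0,0],-1],[[0,0,-0.1],[0,0,0],-1],[[0,0,-0.1],[0,0,0],-1],[[0,0,-0.1],[0,0,0],-1],[[0,0,-0.1],[0,0,0],-1],[[0,0,-0.1],[0,0,0],-1],[[0,0,-0.1],[0,0,0],-1],[[0,0,-0.02],[0,0,0],-1],[[0,0,0],[0,0,0],-1],[[0,0,0],[0,0,0],-1]]'
```

```text
time: 11.23
tool_pos: [476.8, -146.0, 95.1]
tcp_rot: [3.141, -0.001, -3.022]
contact_force: [-5.3, -1.0, -0.7]
grip_width: 43.7
finger_force: 30.0
```

```bash
python3 -m pendant '[[[0,0,0],[0,0,0],0.35],[[0,0,0],[0,0,0],0.35],[[0,0,0],[0,0,0],0.35],[[0,0,0],[0,0,0],0.35],[[0,0,0.3],[0,0,0],0.35],[[0,0,0.6],[0,0,0],0.35],[[-0.09,-0.01,0.3],[0,0,0],-1],[[0,0,0],[0,0,0],-1],[[0,0,0],[0,0,0],-1],[[0,0,0],[0,0,0],-1]]'
python3 -m pendant '[[[0,0,0],[0,0,0],-1],[[0,0,0],[0,0,0],-1],[[0,0,0],[0,0,0],-1],[[0,0,0],[0,0,0],-1],[[0,0,0],[0,0,0],-1],[[0,0,0],[0,0,0],-1],[[0,0,-0.4],[0,0,0],-1],[[0,0,-0.1],[0,0,0],-1],[[0,0,0],[0,0,0],-1],[[0,0,0],[0,0,0],-1]]'
```

```text
time: 12.07
tool_pos: [474.3, -146.2, 131.0]
tcp_rot: [3.141, -0.0, -3.022]
contact_force: [0.3, -0.2, 0.7]
grip_width: 39.9
finger_force: 0.0
time: 12.9
tool_pos: [474.4, -146.2, 116.2]
tcp_rot: [3.141, -0.0, -3.022]
contact_force: [0.2, -0.8, 0.1]
grip_width: 0.6
finger_force: 0.0
```

```bash
python3 -m pendant '[[[0,0,-0.08],[0,0,0],-1],[[0,0,-0.08],[0,0,0],-1],[[0,0,-0.06],[0,0,0],-1],[[0,0,-0.06],[0,0,0],-1],[[0,0,-0.06],[0,0,0],-1],[[0,0,-0.06],[0,0,0],-1],[[0,0,-0.06],[0,0,0],-1],[[0,0,-0.05],[0,0,0],-1],[[0,0,-0.03],[0,0,0],-1],[[0,0,0],[0,0,0],-1]]'
```

```text
time: 13.73
tool_pos: [474.6, -146.6, 100.7]
tcp_rot: [-3.141, 0.001, -3.022]
contact_force: [-2.6, 0.1, 6.5]
grip_width: 0.6
finger_force: 3.2
```

```bash
python3 -m pendant '[[[0,0,-0.03],[0,0,0],-1],[[0,0,-0.03],[0,0,0],-1],[[0,0,0],[0,0,0],-1],[[0,0,0],[0,0,0],-1],[[0,0,0],[0,0,0],-1],[[0,0,0],[0,0,0],-1],[[0,0,0],[0,0,0],-1],[[0,0,0],[0,0,0],-1],[[0,0,0],[0,0,0],-1],[[0,0,0],[0,0,0],-1]]'
```

```text
time: 14.57
tool_pos: [474.7, -146.7, 99.2]
tcp_rot: [-3.14, 0.001, -3.022]
contact_force: [-2.6, -0.5, 9.9]
grip_width: 0.7
finger_force: 4.9
```

```bash
python3 -m pendant '[[[0,0,-0.03],[0,0,0],-1],[[0,0,-0.02],[0,0,0],-1],[[0,0,0],[0,0,0],-1],[[0,0,0],[0,0,0],-1],[[0,0,0],[0,0,0],-1],[[0,0,0],[0,0,0],-1],[[0,0,0],[0,0,0],-1],[[0,0,0],[0,0,0],-1],[[0,0,0],[0,0,0],-1],[[0,0,0],[0,0,0],-1]]'
```

```text
time: 15.4
tool_pos: [474.8, -146.8, 99.1]
tcp_rot: [-3.14, 0.002, -3.022]
contact_force: [-6.9, 0.3, 23.9]
grip_width: 0.5
finger_force: 11.4
```

```bash
python3 -m pendant '[[[0,0,0.3],[0,0,0],-1],[[0,0,0.8],[0,0,0],1],[[0.4,0.05,0.9],[0,0,0],1],[[0.5,0.05,0.9],[0,0,0],1],[[0.5,0.05,0.1],[0,0,0],1],[[0.5,0,0],[0,0,0],1],[[0,0,0],[0,0,0],1],[[0,0,0],[0,0,0],1],[[0,0,0],[0,0,0],1],[[0,0,0],[0,0,0],1]]'
python3 - <<'E'
from h import *
st();im=bot.capture('wrist');cv2.imwrite('pics/w6f.png',im);cv2.imwrite('pics/w6.png',cv2.resize(im[60:280,190:450],None,fx=2.7,fy=2.7))
E
```

```text
time: 16.23
tool_pos: [530.5, -141.6, 186.2]
tcp_rot: [3.141, -0.001, -3.022]
contact_force: [-0.5, 0.1, -0.0]
grip_width: 55.9
finger_force: 0.0
t 16.23 tcp [ 530.5 -141.6  186.2] rpy [ 3.141e+00 -1.000e-03 -3.022e+00] F [-0.5  0.1 -0. ] w 55.9 f 0.0
```

View pics/w6.png

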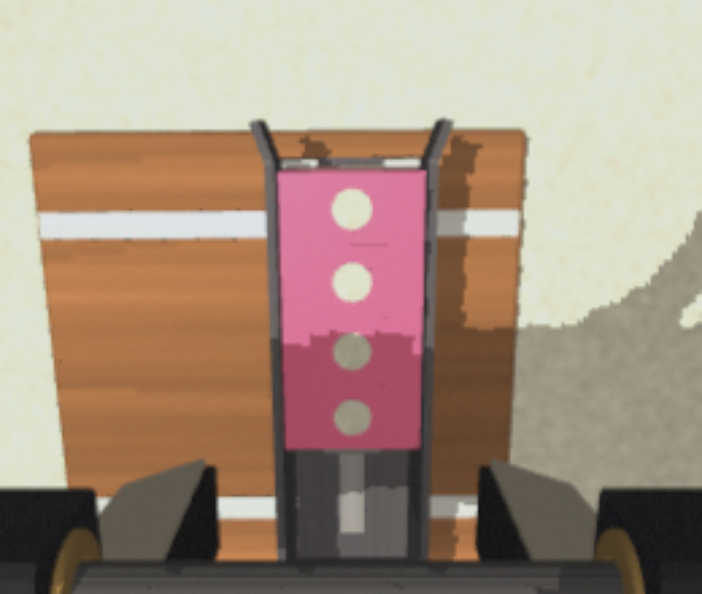

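Four boxes stand flush in line, seals at columns 352, rows 209–417. Now the second pink box.

```bash
python3 -m pendant '[[[-0.08,0.9,0],[0,0,0.15],1],[[-0.08,1,0],[0,0,0.15],1],[[-0.08,1,0],[0,0,0.15],1],[[-0.08,1,0],[0,0,0.15],1],[[-0.08,1,0],[0,0,0.15],1],[[-0.08,1,0],[0,0,0.15],1],[[-0.08,1,0],[0,0,0.15],1],[[-0.08,1,0],[0,0,0.15],1],[[-0.08,1,0],[0,0,0.15],1],[[-0.08,1,0],[0,0,0.22],1]]'
python3 -m pendant '[[[0,1,0],[0,0,0],1],[[0,1,0],[0,0,0],1],[[0,0.7,0],[0,0,0],1],[[0,0.3,0],[0,0,0],1],[[0,0,0],[0,0,0],1],[[0,0,0],[0,0,0],1],[[0,0,0],[0,0,0],1],[[0,0,0],[0,0,0],1],[[0,0,0],[0,0,0],1],[[0,0,0],[0,0,0],1]]'
python3 - <<'E'
from h import *
st();p=bot.camera_params("wrist");im=bot.capture('wrist');cv2.imwrite('pics/w7.png',im);hsv=cv2.cvtColor(im,cv2.COLOR_BGR2HSV)
print("expected seal px",proj(p,(505.3,245.8,69)).round(1))
x,y=proj(p,(505.3,245.8,69)).astype(int)
sm=cv2.inRange(hsv,np.array((0,0,100)),np.array((60,70,255)));w=np.zeros_like(sm);w[y-9:y+10,x-9:x+10]=sm[y-9:y+10,x-9:x+10]
q=cv2.findNonZero(w)[:,0].mean(0);print(len(cv2.findNonZero(w)),q,ray(p,q,69).round(1))
E
```

```text
time: 17.12
tool_pos: [506.7, 156.4, 186.7]
tcp_rot: [3.141, -0.0, -2.833]
contact_force: [0.1, -0.3, 0.9]
grip_width: 91.4
finger_force: 0.0
time: 17.95
tool_pos: [507.7, 244.4, 186.8]
tcp_rot: [-3.142, 0.0, -2.835]
contact_force: [0.4, 1.1, 0.1]
grip_width: 91.8
finger_force: 0.0
t 17.95 tcp [507.7 244.4 186.8] rpy [-3.142  0.    -2.835] F [0.4 1.1 0.1] w 91.8 f 0.0
expected seal px [319.7 197.6]
135 [318.93333333 198.06666667] [506.  245.3  69. ]
```

```bash
python3 -m pendant '[[[-0.07,0.04,-0.7],[0,0,0],1],[[0,0,-0.9],[0,0,0],1],[[0,0,-0.9],[0,0,0],1],[[0,0,-0.9],[0,0,0],1],[[0,0,-0.47],[0,0,0],1],[[0,0,0],[0,0,0],-1],[[0,0,0],[0,0,0],-1],[[0,0,0],[0,0,0],-1],[[0,0,0],[0,0,0],-1],[[0,0,0],[0,0,0],-1]]'
python3 -m pendant '[[[0,0,0],[0,0,0],-1],[[0,0,0],[0,0,0],-1],[[0,0,0],[0,0,0],-1],[[0,0,0],[0,0,0],-1],[[0,0,0],[0,0,0],-1],[[0,0,0.2],[0,0,0],-1],[[0,0,0.5],[0,0,0],-1],[[0,0,0.7],[0,0,0],-1],[[0,0,1],[0,0,0],-1],[[0,0,1],[0,0,0],-1]]'
```

```text
time: 18.83
tool_pos: [506.2, 246.7, 72.0]
tcp_rot: [3.141, 0.003, -2.834]
contact_force: [1.2, 0.5, -0.3]
grip_width: 63.0
finger_force: 0.0
time: 19.67
tool_pos: [504.6, 246.2, 173.3]
tcp_rot: [3.141, -0.002, -2.834]
contact_force: [-0.6, 0.2, -0.7]
grip_width: 43.6
finger_force: 29.9
```

```bash
python3 -m pendant '[[[-0.17,-0.9,0],[0,0,-0.157],-1],[[-0.17,-0.99,0],[0,0,-0.157],-1],[[-0.17,-0.99,0],[0,0,-0.157],-1],[[-0.17,-0.99,0],[0,0,-0.157],-1],[[-0.17,-0.99,0],[0,0,-0.157],-1],[[-0.17,-0.99,0],[0,0,-0.157],-1],[[-0.17,-0.99,0],[0,0,-0.157],-1],[[-0.17,-0.99,0],[0,0,-0.157],-1],[[-0.17,-0.99,0],[0,0,-0.157],-1],[[-0.17,-0.99,0],[0,0,-0.157],-1]]'
python3 -m pendant '[[[-0.12,-0.95,0],[0,0,0],-1],[[-0.12,-0.95,0],[0,0,0],-1],[[-0.12,-0.9,0],[0,0,0],-1],[[-0.12,-0.6,0],[0,0,0],-1],[[0,0,-0.4],[0,0,0],-1],[[0,0,-0.7],[0,0,0],-1],[[0,0,-0.5],[0,0,0],-1],[[0,0,-0.2],[0,0,0],-1],[[0,0,0],[0,0,0],-1],[[0,0,0],[0,0,0],-1]]'
cat > al.py <<'E'
from h import *
o=bot.get_obs();st();u=np.array([.9928,.1197]);n=np.array([-.1197,.9928]);d=o["tool_pos"][:2]-[463.3,-147.5];print("along",d@u,"across",d@n,"yaw",o["tcp_rot"][2]+np.pi)
E
python3 al.py
```

```text
time: 20.5
tool_pos: [453.8, -49.1, 172.9]
tcp_rot: [3.141, -0.0, -3.023]
contact_force: [0.9, 0.7, -1.1]
grip_width: 43.7
finger_force: 29.9
time: 21.33
tool_pos: [440.2, -149.8, 119.0]
tcp_rot: [3.141, 0.0, -3.022]
contact_force: [0.1, 0.4, -1.0]
grip_width: 43.9
finger_force: 29.9
t 21.33 tcp [ 440.2 -149.8  119. ] rpy [ 3.141  0.    -3.022] F [ 0.1  0.4 -1. ] w 43.9 f 29.9
along -23.231650251450898 across 0.43621752835561584 yaw 0.11981434054011197
```

```bash
python3 -m pendant '[[[0.153,0.005,-0.04],[0,0,0],-1],[[0.153,0.018,0],[0,0,0],-1],[[0.153,0.018,0],[0,0,0],-1],[[0.153,0.018,0],[0,0,0],-1],[[0.153,0.018,0],[0,0,0],-1],[[0.153,0.018,0],[0,0,0],-1],[[0.153,0.018,0],[0,0,0],-1],[[0.153,0.018,0],[0,0,0],-1],[[0,0,0],[0,0,0],-1],[[0,0,0],[0,0,0],-1]]'
python3 al.py
python3 - <<'E'
from h import *
im=bot.capture('wrist')[110:330,190:450];cv2.imwrite('pics/w8.png',cv2.resize(im,None,fx=2.7,fy=2.7))
E
```

```text
time: 22.17
tool_pos: [475.8, -145.8, 117.5]
tcp_rot: [3.141, -0.003, -3.021]
contact_force: [-5.8, -0.8, 2.9]
grip_width: 44.0
finger_force: 29.9
t 22.17 tcp [ 475.8 -145.8  117.5] rpy [ 3.141e+00 -3.000e-03 -3.021e+00] F [-5.8 -0.8  2.9] w 44.0 f 29.9
along 12.617536440330852 across 0.23445316679988845 yaw 0.12055483655579513
```

View pics/w8.png

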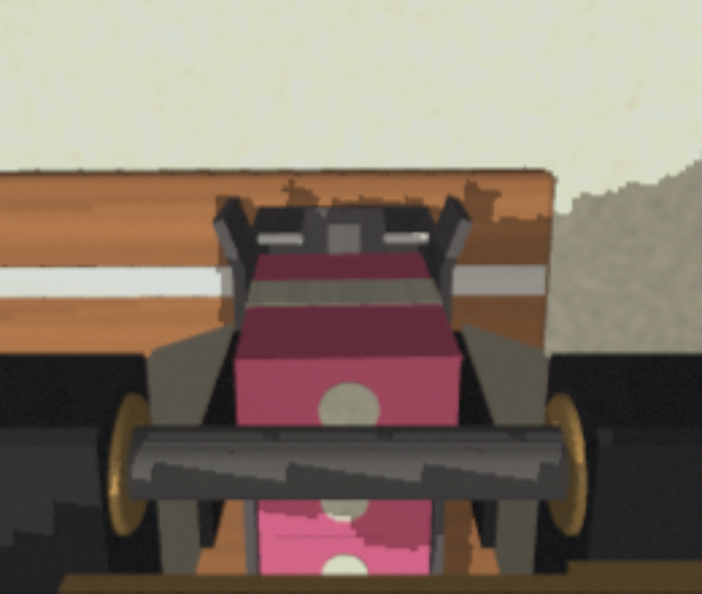

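Box centred at top; its bottom edge (row 253, columns 256–420) leans slightly to the left wall but is between the walls and about 2–3 mm behind the lips. Nudge 1.3 mm further, then lower.

```bash
python3 -m pendant '[[[0.045,0.005,0],[0,0,0],-1],[[0,0,-0.05],[0,0,0],-1],[[0,0,-0.1],[0,0,0],-1],[[0,0,-0.1],[0,0,0],-1],[[0,0,0],[0,0,0],-1],[[0,0,0],[0,0,0],-1],[[0,0,0],[0,0,0],-1],[[0,0,0],[0,0,0],-1],[[0,0,0],[0,0,0],-1],[[0,0,0],[0,0,0],-1]]'; python3 al.py
```

```text
time: 23.05
tool_pos: [476.4, -145.4, 109.6]
tcp_rot: [3.14, -0.005, -3.021]
contact_force: [-7.1, -0.1, 1.0]
grip_width: 43.8
finger_force: 29.9
t 23.05 tcp [ 476.4 -145.4  109.6] rpy [ 3.14  -0.005 -3.021] F [-7.1 -0.1  1. ] w 43.8 f 29.9
along 13.306145679957007 across 0.546030330505778 yaw 0.1203984130263751
```

```bash
python3 -m pendant '[[[0,0,-0.09],[0,0,0],-1],[[0,0,-0.09],[0,0,0],-1],[[0,0,-0.09],[0,0,0],-1],[[0,0,-0.09],[0,0,0],-1],[[0,0,-0.09],[0,0,0],-1],[[0,0,-0.03],[0,0,0],-1],[[0,0,0],[0,0,0],-1],[[0,0,0],[0,0,0],-1],[[0,0,0],[0,0,0],-1],[[0,0,0],[0,0,0],-1]]'; python3 al.py
```

```text
time: 23.88
tool_pos: [476.5, -145.2, 95.2]
tcp_rot: [3.14, -0.004, -3.021]
contact_force: [-6.8, -0.2, 0.5]
grip_width: 43.7
finger_force: 29.9
t 23.88 tcp [ 476.5 -145.2   95.2] rpy [ 3.14  -0.004 -3.021] F [-6.8 -0.2  0.5] w 43.7 f 29.9
along 13.343127969012697 across 0.6739406750431562 yaw 0.12048519289637216
```

Release, rise, close, then press as before.

```bash
python3 -m pendant '[[[0,0,0],[0,0,0],0.35],[[0,0,0],[0,0,0],0.35],[[0,0,0],[0,0,0],0.35],[[0,0,0],[0,0,0],0.35],[[0,0,0.3],[0,0,0],0.35],[[0,0,0.6],[0,0,0],0.35],[[-0.08,-0.03,0.3],[0,0,0],-1],[[0,0,0],[0,0,0],-1],[[0,0,0],[0,0,0],-1],[[0,0,0],[0,0,0],-1]]'
python3 -m pendant '[[[0,0,0],[0,0,0],-1],[[0,0,0],[0,0,0],-1],[[0,0,0],[0,0,0],-1],[[0,0,0],[0,0,0],-1],[[0,0,0],[0,0,0],-1],[[0,0,0],[0,0,0],-1],[[0,0,-0.4],[0,0,0],-1],[[0,0,-0.1],[0,0,0],-1],[[0,0,0],[0,0,0],-1],[[0,0,0],[0,0,0],-1]]'
python3 -m pendant '[[[0,0,-0.08],[0,0,0],-1],[[0,0,-0.08],[0,0,0],-1],[[0,0,-0.06],[0,0,0],-1],[[0,0,-0.06],[0,0,0],-1],[[0,0,-0.06],[0,0,0],-1],[[0,0,-0.06],[0,0,0],-1],[[0,0,-0.06],[0,0,0],-1],[[0,0,-0.05],[0,0,0],-1],[[0,0,-0.03],[0,0,0],-1],[[0,0,0],[0,0,0],-1]]'; python3 al.py
```

```text
time: 24.72
tool_pos: [475.4, -146.6, 131.3]
tcp_rot: [3.141, -0.0, -3.022]
contact_force: [-0.0, 1.1, 0.4]
grip_width: 39.6
finger_force: 0.0
time: 25.55
tool_pos: [475.6, -146.6, 116.5]
tcp_rot: [3.141, -0.0, -3.022]
contact_force: [0.4, -0.8, 0.8]
grip_width: 0.3
finger_force: 0.0
time: 26.38
tool_pos: [475.9, -147.2, 100.9]
tcp_rot: [-3.14, 0.001, -3.022]
contact_force: [-1.3, -1.4, 5.8]
grip_width: 0.3
finger_force: 2.8
t 26.38 tcp [ 475.9 -147.2  100.9] rpy [-3.140e+00  1.000e-03 -3.022e+00] F [-1.3 -1.4  5.8] w 0.3 f 2.8
along 12.495432496362323 across -1.239738612752785 yaw 0.11973742218826455
```

```bash
python3 -m pendant '[[[0,0,-0.03],[0,0,0],-1],[[0,0,-0.03],[0,0,0],-1],[[0,0,-0.03],[0,0,0],-1],[[0,0,-0.02],[0,0,0],-1],[[0,0,0],[0,0,0],-1],[[0,0,0],[0,0,0],-1],[[0,0,0],[0,0,0],-1],[[0,0,0],[0,0,0],-1],[[0,0,0],[0,0,0],-1],[[0,0,0],[0,0,0],-1]]'
```

```text
time: 27.22
tool_pos: [475.9, -147.2, 99.2]
tcp_rot: [-3.14, 0.001, -3.022]
contact_force: [-5.6, -0.1, 21.6]
grip_width: 0.5
finger_force: 10.7
```

Seated as the first was (99.2 mm, 22 N). Lift clear and check.

```bash
python3 -m pendant '[[[0,0,0.3],[0,0,0],-1],[[0,0,0.8],[0,0,0],-1],[[0.4,0.05,0.9],[0,0,0],-1],[[0.5,0.05,0.9],[0,0,0],-1],[[0.5,0.05,0.1],[0,0,0],-1],[[0.5,0,0],[0,0,0],-1],[[0,0,0],[0,0,0],-1],[[0,0,0],[0,0,0],-1],[[0,0,0],[0,0,0],-1],[[0,0,0],[0,0,0],-1]]'
python3 - <<'E'
from h import *
st();im=bot.capture('wrist');p=bot.camera_params("wrist");hsv=cv2.cvtColor(im,cv2.COLOR_BGR2HSV)
cv2.imwrite('pics/w9.png',cv2.resize(im[60:280,190:450],None,fx=2.7,fy=2.7))
E
```

```text
time: 28.05
tool_pos: [531.7, -142.1, 186.5]
tcp_rot: [3.141, -0.001, -3.022]
contact_force: [-0.2, -0.9, 0.7]
grip_width: 0.2
finger_force: 0.0
t 28.05 tcp [ 531.7 -142.1  186.5] rpy [ 3.141e+00 -1.000e-03 -3.022e+00] F [-0.2 -0.9  0.7] w 0.2 f 0.0
```

View pics/w9.png

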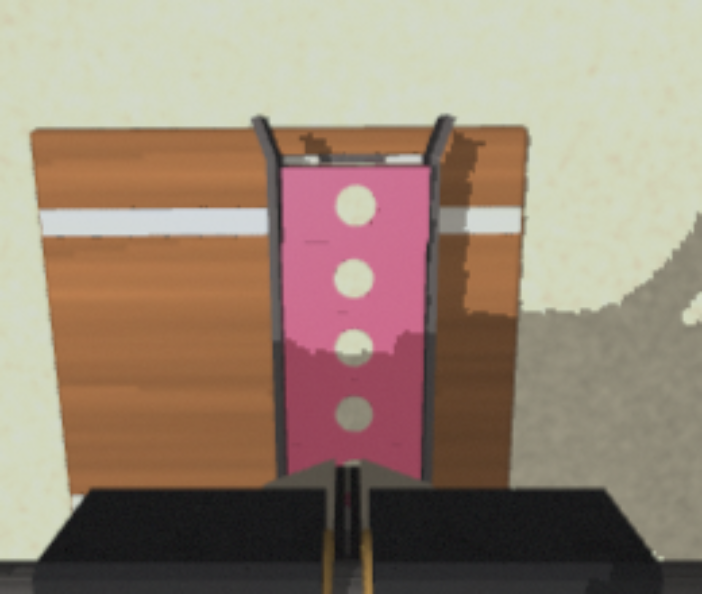

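The row of five stands flat and in line, with the front edge level at row 166 behind the lips. Hand in.

```bash
python3 -c "
from plant import bot
print(bot.close_job())"
```

```text
the job is handed in; nothing more can be done
None
```

I loaded both pink boxes at the front of the pusher lane and pressed each to its full depth behind the lips; the last picture shows them flush and in line with the row, and I handed the job in at about 28 s of the 72 s limit. My first grasp closed too late and missed the box, which stayed upright in the tray, so I repeated it.

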